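# Find the tight spot on the board slide and back off

### The arm

A 7-joint arm with a two-finger parallel gripper is mounted at the origin on the work surface. World frame = base frame: x ahead of the robot, y to its left, z up, the work surface at z = 0. Lengths are in m, angles in rad, forces in N, time in s.
With the tool pointing down it reaches from about 0.425 to 0.875 m from the base axis. Payload 4.7 kg.
Tool frame: the origin (TCP) lies at the very end of the fingers, on their centre line; the grasp point (between the pads) lies 19 mm behind it; z points along the fingers, y is the line along which they close (so a half turn about z gives the same grasp; the last joint's range is limited). The gripper opens to 87 mm and grips with 3 to 60 N. Pads are 19 mm wide; open, the fingers measure 117 mm over their backs; the gripper's body (75 mm by 190 mm) begins 51 mm behind the grasp point.
Start: joints at [-1.286, 0.321, -0.07, 1.45, 0.023, 1.371, -0.057], TCP at [0.174, 0.626, 0.223] pointing down, gripper open.
Joint ranges: [-2.86, 2.86], [-0.3, 2.09], [-1.38, 1.24], [0.06, 2.45], [-1.56, 4.7], [0.09, 2.05], [-2.69, 2.69]. Speed limits (rad/s): [2.57, 2.57, 3.14, 3.14, 3.14, 3.14, 3.14].

### API

Orientations are given as a rotation vector (axis times angle).
In Python, from bench import ctrl gives the robot as it stands.
- The arm moves only by the shell command python3 -m jog 'ROWS' [FORCE]. ROWS is JSON, a list that holds one entry, the list of rows, each a list of 7 numbers: the shift along the tool's x, y, z in mm, then the turn, a rotation vector about the tool's x, y, z in degrees, then the finger opening in mm, from 0 to 87. A call has 1 to 10 rows; each row is the pose to reach, as a shift and turn from the pose commanded when the call began, along the tool's axes at that moment; what a row does not reach only later rows make up. A row lasts 1/10 s, in which the tool goes at most 50 mm and 8.59 degrees, less where a joint would pass 70% of its speed; a pose out of reach is approached as far as the arm can. A call with a gripper value outside its range is refused whole. The fingers move at their own pace and stop on an object; FORCE is the grip in N (left out, the last holds). Time passes only in rows, so rows that repeat a pose let the fingers close. It gives the time, the measured TCP pose, the force, the opening and the grip force at its end, in the units of the state.
- ctrl.get_state(): the state, without advancing time (a new reading comes with each control period).
- ctrl.get_image(name): name is "scene" or "top"; returns a dict with "image" (480x640x3 uint8, red, green, blue), "depth" (480x640 float32, m along the optical axis (not along the pixel's ray), 0 where there is no reading), "fov_y" (degrees; the focal length in pixels is half the picture's height over the tangent of half this angle, whatever the lens; pixels are square), "cx", "cy" (the principal point, pixels), "k1" (the pictures are not rectified: a ray, as slopes to the right and down, at radius r is drawn at 1 + k1 r^2 times it, then the intrinsics apply), "rvec" (rotation vector, rad) and "tvec" (3), from world to camera coordinates, as OpenCV has them. Camera axes: x right, y down, z forward; pixel columns grow to the right and rows downward; lengths in m; the calibration is good to about 2 mm. A picture is of the moment at which its call begins.
- ctrl.close_job(): hands the job in; it is judged then, once.
The state is a dict: "time": time; "joint_positions": joint angles; "qd": joint speeds; "joint_torque": joint torques, N m; "position": TCP position; "tool_rot": TCP orientation; "ft_force": force on the tool from outside, world axes, zero at the start; "torque": the same for the moment, N m; "grip_width": opening from 0.0 (shut) to 1.0 (fully open); "grip_force": force on a finger pad.
Only numpy, scipy, OpenCV 4.12 (cv2) and the standard library are available. Lean on these libraries where they do the work, as an engineer would, in place of code of your own. Each camera call takes 0.05 s, during which the arm holds its last target. There are 200 camera calls.

### The job

The board carriage on this slide binds somewhere along its guide. By its black post, slide the carriage away from its end stop so that it pushes the red marker ahead of it, gently, until you feel the marker run into the tight spot and it is firmly pressed there for a moment; do not force it. Then back the carriage off, leaving the marker at the tight spot with a gap of about 20 mm between the two, let go, and leave the other things on the bench where they are.

Things in the scene. Friction and masses are not known exactly. Their poses are not given: they have to be found in the camera images.
- bed: Grey bed plate of the slide, 110 x 400 x 12 mm, fixed to the bench, black end stops 30 mm high at both ends of the track. Origin: centre of its underside, on the bench. Its y axis is the direction of the track (400 mm long way); the carriage starts near the -y end and searches towards +y; z up. Turned up to about 30 degrees.
- guide: Two steel strips on the bed, top 28 mm above the bench, fixed; frame as the bed's. Hidden on them is the tight spot: the marker meets it with its centre at y = -10 to +75 mm. It resists with 0.8 N per mm of squeeze, from zero; rigid past 18 mm. 5 to 8 N above the running drag (at a standstill drag hides up to 4 N), held half a second, marks it well; under 3 N is not found; over 16 N damages it.
- carriage_post (a point): Grip point of the carriage: on the axis of its upright black post, 90 mm above the bench; the post is 22 mm (x) by 20 mm (y), from 51 to 106 mm above the bench. Axes as the bed's. The carriage only slides along the track, with a drag of about 1.5 N of its own.
- carriage_front (a point): Centre of the carriage's front (+y) face, 25 mm ahead of the post's axis, 40 mm above the bench; axes as the bed's.
- carriage: The aluminium carriage, 60 x 50 mm, top 51 mm above the bench, with the post; a small green circuit board sticks out on its +x side to 115 mm from the track axis, its parts 60 mm high. Origin at bench level below the post; axes as the bed's.
- marker: Red block astride the guides ahead of the carriage, 50 (x) x 18 (y) x 18 mm, top 47 mm above the bench; slides along the track only, drag about 2.5 N. Once the carriage is withdrawn from the tight spot it springs back 3 to 12 mm (more if pressed harder) and stays there, still touching it. Origin at bench level below its centre; axes as the bed's.
- marker_back (a point): Centre of the marker's back (-y) face, the one that the carriage pushes on; axes as the bed's. Its y minus the carriage front's y along the track is the gap.
- wash_bottle: Bystander: turquoise bottle with yellow cap, 60 mm across, 140 mm tall. Origin at its underside.
- flux_jar: Bystander: amber jar with black lid, 46 mm across, 45 mm tall. Origin at its underside.
- driver: Bystander: screwdriver with yellow handle, 150 mm long, lying.
- parts_tray: Bystander: blue divided tray, 80 x 110 x 25 mm. Origin at its underside.

How it is judged:
By the outcome, as a careful person would: the job done as asked, in the order asked, and still so for the second after the job is handed in, with the robot touching nothing.
It also fails if it takes over 54 s, if anything falls off the work surface, if the arm or the gripper's body presses on something with over 40 N, if the wrist force passes 120 N, or if a joint passes its speed limit or range.

## Working session

There is one attempt and no reset: what is moved stays moved. The work goes in short steps, Python scripts to look and compute and a shell command to move; the robot and the scene stay as the last step left them, time stands still between calls to the robot, and variables do not carry over. Pictures are saved under pics/ and viewed, at most 10 in all, crops included, and the job is handed in when it is done.

```bash
mkdir -p pics; ls; cat > h.py <<'E'
import numpy as np, cv2
from bench import ctrl
def cap(n):
    d=ctrl.get_image(n); np.savez('/tmp/%s.npz'%n,**d); return d
def cam(d):
    f=240/np.tan(np.radians(d['fov_y'])/2); R=cv2.Rodrigues(np.array(d['rvec'],float))[0]; return f,R,np.array(d['tvec'],float)
def ray(d,uv):
    f,R,t=cam(d); uv=np.atleast_2d(np.array(uv,float))
    K=np.array([[f,0,d['cx']],[0,f,d['cy']],[0,0,1]],float)
    p=cv2.undistortPoints(uv[:,None],K,np.array([d['k1'],0,0,0],float))[:,0]
    r=np.c_[p,np.ones(len(p))]
    return -R.T@t, r@R, r
def plane(d,uv,z):
    o,r,_=ray(d,uv); return o+r*((z-o[2])/r[:,2])[:,None]
def dep(d,uv):
    o,r,_=ray(d,uv); uv=np.atleast_2d(uv).astype(int); return o+r*d['depth'][uv[:,1],uv[:,0]][:,None]
E
python3 - <<'E'
from h import *
for n in('scene','top'):
    d=cap(n); cv2.imwrite('pics/%s0.png'%n,d['image'][:,:,::-1]); f,R,t=cam(d); print(n,f,d['k1'],-R.T@t,R[2])
s=ctrl.get_state();print(s['time'],s['position'],s['tool_rot'],s['ft_force'],s['grip_width'])
E
```

```text
pics
scene 616.8720029334509 -0.1874094224294703 [ 1.30006625 -0.21887174  0.91133403] [-0.61677325  0.20385144 -0.76028636]
top 471.10391891071805 -0.06711055893681442 [0.56630119 0.00895441 0.91883011] [ 0.03678037  0.03431519 -0.99873403]
0.1 [0.17380168 0.62583413 0.22157309] [-4.24011503e-01 -3.11274126e+00  2.68875483e-03] [-0.08285212  0.94905424 -0.16119081] 0.9968816263724627
```

View pics/scene0.png

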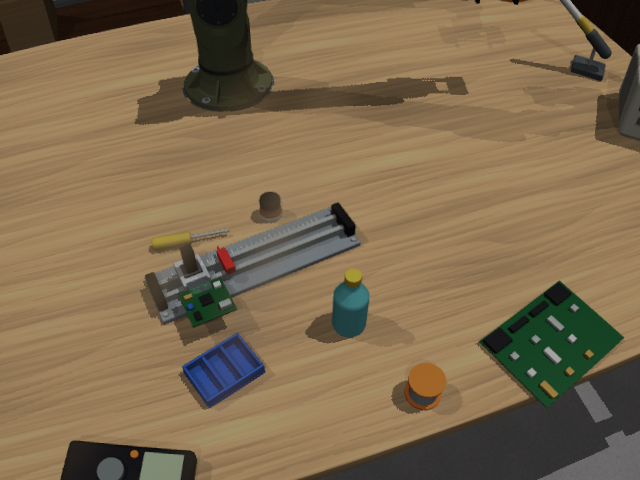

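View pics/top0.png

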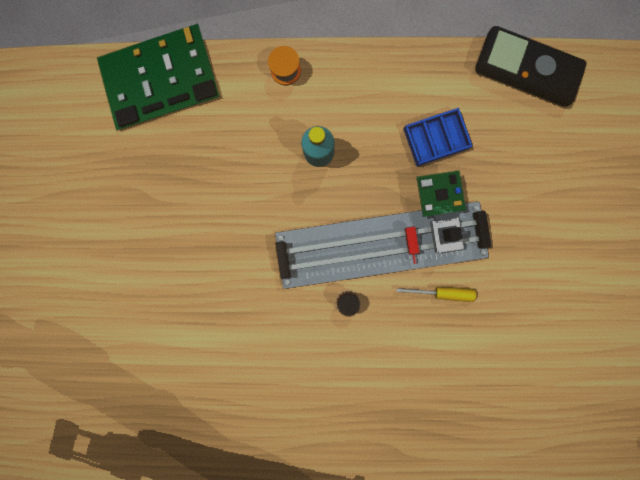

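The scene view shows the slide with the carriage and post at (190,260), the red marker at (226,260), and the far stop at (343,220). In the top view the post is at (452,235), the marker at (412,243), and the bed corners are at about (276,234), (480,203), (489,258) and (286,288). The jar is at (348,303) and the driver at (440,294).

```bash
cat >> h.py <<'E'
def cloud(d):
    v,u=np.mgrid[0:480,0:640]; uv=np.c_[u.ravel(),v.ravel()]
    P=dep(d,uv); P[d['depth'].ravel()==0]=np.nan; return P.reshape(480,640,3)
def red(d):
    h=cv2.cvtColor(d['image'],cv2.COLOR_RGB2HSV); return ((h[...,0]<6)|(h[...,0]>174))&(h[...,1]>150)&(h[...,2]>60)
E
python3 - <<'E'
from h import *
for n in('top','scene'):
    d=dict(np.load('/tmp/%s.npz'%n)); P=cloud(d); h=cv2.cvtColor(d['image'],cv2.COLOR_RGB2HSV)
    near=(P[...,0]>.4)&(P[...,0]<.75)&(P[...,1]<.3)&(P[...,1]>-.4)
    g=near&(h[...,1]<60)&(P[...,2]<.035)&(P[...,2]>.004)
    c=max(cv2.findContours(cv2.morphologyEx(g.astype(np.uint8),cv2.MORPH_CLOSE,np.ones((9,9))),0,2)[0],key=cv2.contourArea)
    q=plane(d,c[:,0],.012)[:,:2]
    r=cv2.minAreaRect((q*1000).astype(np.float32)); print(n,'bed',r)
    m=near&(P[...,2]>.095)&(P[...,2]<.115)&(P[...,1]<-.1)
    print('posttop',m.sum(),np.nanmedian(P[m],0),cv2.minAreaRect((P[m][:,:2]*1000).astype(np.float32)))
    v,u=np.nonzero(m); print(plane(d,[[u.mean(),v.mean()]],.106))
    m=red(d)&near&(P[...,2]>.042)&(P[...,2]<.052)
    print('marker',m.sum(),np.nanmedian(P[m],0),cv2.minAreaRect((P[m][:,:2]*1000).astype(np.float32)))
    m=near&(P[...,2]>.025)&(P[...,2]<.036)&(h[...,2]<70)&(h[...,1]<120)
    k,l,st,ce=cv2.connectedComponentsWithStats(m.astype(np.uint8))
    for i in range(1,k):
        if st[i,4]>60: print('dark',st[i,4],ce[i],np.median(P[l==i],0))
E
```

```text
top bed ((579.862060546875, -86.87484741210938), (109.35830688476562, 398.2692565917969), 8.693981170654297)
posttop 169 [ 0.59700911 -0.20354905  0.10599604] ((597.8273315429688, -204.8992462158203), (21.984020233154297, 20.727523803710938), 7.362438678741455)
[[ 0.59755524 -0.20363194  0.106     ]]
marker 259 [ 0.58803944 -0.13964507  0.04700382] ((587.7902221679688, -139.677001953125), (49.111263275146484, 18.17255210876465), 8.762706756591797)
scene bed ((555.8181762695312, -33.9791259765625), (158.08462524414062, 294.48638916015625), 8.695467948913574)
posttop 144 [ 0.6052256  -0.20694727  0.10533594] ((600.501220703125, -206.527099609375), (25.807409286499023, 18.95853614807129), 8.561217308044434)
[[ 0.605078   -0.20690824  0.106     ]]
marker 210 [ 0.59418252 -0.14244709  0.04704864] ((591.42138671875, -142.31130981445312), (52.64518356323242, 17.472232818603516), 8.805227279663086)
dark 95 [342.55789474 223.17894737] [0.56949055 0.09218432 0.03028496]
```

```bash
cat >> h.py <<'E'
from scipy.spatial.transform import Rotation as Ro
A=np.radians(8.7); by=np.array([-np.sin(A),np.cos(A),0]); bx=np.array([np.cos(A),np.sin(A),0]); B=np.array([.580,-.087,0])
def goal(p,sgn=None):
    s=ctrl.get_state(); R=Ro.from_rotvec(s['tool_rot']); p=np.array(p)
    sh=R.inv().apply(p-s['position'])*1000
    out=[]
    for g in (1,-1):
        y=g*by; z=np.array([0,0,-1.]); T=Ro.from_matrix(np.c_[np.cross(y,z),y,z])
        out.append(np.round(np.degrees((R.inv()*T).as_rotvec()),1))
    print('shift',np.round(sh,1),'turns',out)
def st():
    s=ctrl.get_state(); p=np.array(s['position'])-B; f=np.array(s['ft_force'])
    print('t%.2f'%s['time'],'bed xy',np.round([p@bx*1000,p@by*1000],1),'z',round(p[2]*1000,1),'F along',round(f@by,2),'x',round(f@bx,2),'z',round(f[2],2),'w',round(s['grip_width']*87,1),'gf',s['grip_force'])
E
python3 - <<'E'
from h import *
print(Ro.from_rotvec(ctrl.get_state()['tool_rot']).as_matrix().round(3))
goal([.5,.35,.222]);goal([.598,-.205,.17]);goal([.598,-.205,.071])
E
```

```text
[[-0.964  0.267 -0.   ]
 [ 0.267  0.964 -0.002]
 [-0.    -0.002 -1.   ]]
shift [-3.881e+02 -1.785e+02 -1.000e-01] turns [array([ -0.1,  -0. , -24.2]), array([-0.000e+00,  1.000e-01,  1.558e+02])]
shift [-631.  -687.    52.8] turns [array([ -0.1,  -0. , -24.2]), array([-0.000e+00,  1.000e-01,  1.558e+02])]
shift [-630.9 -686.8  151.8] turns [array([ -0.1,  -0. , -24.2]), array([-0.000e+00,  1.000e-01,  1.558e+02])]
```

```bash
python3 -m jog '[[[-40,-18,0,0,0,-3,70],[-80,-36,0,0,0,-6,70],[-120,-55,0,0,0,-9,70],[-160,-73,0,0,0,-12,70],[-200,-92,0,0,0,-15,70],[-240,-110,0,0,0,-18,70],[-280,-128,0,0,0,-20,70],[-320,-147,0,0,0,-22,70],[-360,-165,0,0,0,-24.2,70],[-388,-178,0,0,0,-24.2,70]]]' 20; python3 -c "
from h import *
goal([.598,-.205,.17]);print(ctrl.get_state()['joint_positions'])"
```

```text
time: 1.1
position: [0.5026, 0.3477, 0.2222]
tool_rot: [-0.234, 3.132, -0.002]
ft_force: [0.7, 0.5, -0.6]
grip_width: 0.807
grip_force: 0.0
shift [ -12.3 -560.6   53.1] turns [array([-0.1,  0. , -0.2]), array([0.000e+00, 1.000e-01, 1.798e+02])]
[-0.76654635  0.23666369  0.13932943  1.55996226 -0.03188     1.34775067
  1.09579065]
```

```bash
python3 -m jog '[[[-1,-45,0,0,0,0,70],[-2,-95,0,0,0,0,70],[-3,-145,0,0,0,0,70],[-4,-195,0,0,0,0,70],[-5,-245,0,0,0,0,70],[-6,-295,0,0,0,0,70],[-7,-345,0,0,0,0,70],[-9,-395,0,0,0,0,70],[-10,-445,0,0,0,0,70],[-11,-490,0,0,0,0,70]]]'; python3 -m jog '[[[-0.5,-35,10,0,0,0,70],[-1,-60,25,0,0,0,70],[-1,-71,40,0,0,0,70],[-1,-71,45,0,0,0,70],[-1,-71,45,0,0,0,70]]]';python3 -c "
from h import *
goal([.598,-.205,.071]);st();print(ctrl.get_state()['joint_positions'][6])"
```

```text
time: 2.1
position: [0.5847, -0.1344, 0.2223]
tool_rot: [0.236, -3.132, 0.0]
ft_force: [1.2, -0.1, -0.1]
grip_width: 0.806
grip_force: 0.0
time: 2.6
position: [0.5962, -0.1995, 0.176]
tool_rot: [0.24, -3.13, -0.003]
ft_force: [-1.2, 1.3, -0.3]
grip_width: 0.806
grip_force: 0.0
shift [ -1.2  -5.9 105. ] turns [array([ 0.1, -0.1,  0.1]), array([   0.2,    0.2, -179.9])]
t2.60 bed xy [  -1.  -113.7] z 176.0 F along 1.43 x -1.01 z -0.29 w 70.1 gf 0.0
2.1300917706764775
```

```bash
python3 -m jog '[[[0,0,20,0,0,0,70],[0,0,30,0,0,0,70],[0,0,30,0,0,0,70],[0,0,30,0,0,0,70]]]' >/dev/null;python3 -c "
from h import *
goal([.598,-.205,.071]);st()"
```

```text
shift [-0.2 -4.4 77.1] turns [array([0. , 0. , 0.1]), array([  -0. ,    0. , -179.9])]
t3.00 bed xy [  -0.3 -115. ] z 148.1 F along -0.29 x -0.02 z 0.05 w 69.4 gf 0.0
```

```bash
python3 -m jog '[[[0,-4,20,0,0,0,70],[0,-4.5,45,0,0,0,70],[0,-4.5,65,0,0,0,70],[0,-4.5,77,0,0,0,70],[0,-4.5,77,0,0,0,70],[0,-4.5,77,0,0,0,70]]]' >/dev/null;python3 - <<'E'
from h import *
st(); d=cap('scene'); cv2.imwrite('pics/s1.png',cv2.resize(d['image'][140:400,80:400,::-1],None,fx=2,fy=2))
E
```

```text
t3.60 bed xy [-1.000e-01 -1.207e+02] z 71.6 F along -0.43 x 0.74 z 0.24 w 70.2 gf 0.0
```

View pics/s1.png

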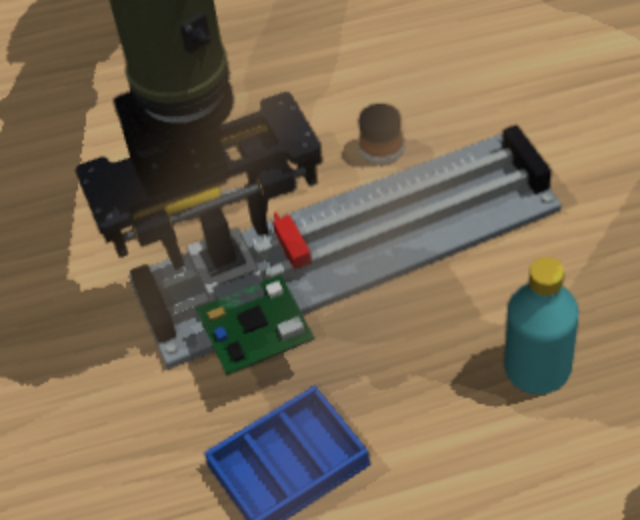

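The crop shows the fingers straddling the post at (215,235), clear of the marker at (290,240) and the board at (255,325). I'll close the gripper now.

```bash
python3 -m jog '[[[0,0,0,0,0,0,20],[0,0,0,0,0,0,15],[0,0,0,0,0,0,15],[0,0,0,0,0,0,15],[0,0,0,0,0,0,15],[0,0,0,0,0,0,15],[0,0,0,0,0,0,15]]]' 20;python3 -c "
from h import *
st()"
```

```text
time: 4.35
position: [0.5974, -0.2062, 0.0705]
tool_rot: [0.238, -3.133, -0.0]
ft_force: [-0.4, -0.0, 0.3]
grip_width: 0.256
grip_force: 0.0
t4.35 bed xy [  -0.8 -120.4] z 70.5 F along 0.03 x -0.4 z 0.32 w 22.3 gf 0.0
```

```bash
python3 -m jog '[[[0,0,0,0,0,0,15],[0,0,0,0,0,0,15],[0,0,0,0,0,0,15],[0,0,0,0,0,0,15],[0,0,0,0,0,0,15]]]' 20;python3 -c "
from h import *
st()"; python3 -m jog '[[[0,2,0,0,0,0,15],[0,4,0,0,0,0,15],[0,6,0,0,0,0,15],[0,8,0,0,0,0,15],[0,10,0,0,0,0,15]]]';python3 -c "
from h import *
st()"
```

```text
time: 4.85
position: [0.5974, -0.2061, 0.0705]
tool_rot: [0.238, -3.133, -0.0]
ft_force: [0.2, 0.1, -0.0]
grip_width: 0.226
grip_force: 20.0
t4.85 bed xy [  -0.8 -120.3] z 70.5 F along 0.03 x 0.17 z -0.0 w 19.6 gf 19.99970807461068
time: 5.35
position: [0.5959, -0.1962, 0.0705]
tool_rot: [-0.238, 3.133, -0.0]
ft_force: [0.4, -0.9, -1.4]
grip_width: 0.23
grip_force: 20.0
t5.35 bed xy [  -0.9 -110.4] z 70.5 F along -0.95 x 0.23 z -1.4 w 20.0 gf 19.999782666563988
```

```bash
python3 -m jog '[[[0,3,0,0,0,0,15],[0,6,0,0,0,0,15],[0,9,0,0,0,0,15],[0,12,0,0,0,0,15],[0,15,0,0,0,0,15],[0,17,0,0,0,0,15],[0,19,0,0,0,0,15],[0,21,0,0,0,0,15],[0,23,0,0,0,0,15],[0,25,0,0,0,0,15]]]'>/dev/null;python3 -c "
from h import *
st()"; python3 -m jog '[[[0,2,0,0,0,0,15],[0,5,0,0,0,0,15],[0,8,0,0,0,0,15],[0,11,0,0,0,0,15],[0,14,0,0,0,0,15],[0,17,0,0,0,0,15],[0,20,0,0,0,0,15],[0,22,0,0,0,0,15],[0,24,0,0,0,0,15],[0,26,0,0,0,0,15]]]'>/dev/null;python3 -c "
from h import *
st()"
```

```text
t6.35 bed xy [ -0.9 -86.4] z 70.5 F along -5.03 x 1.27 z -2.9 w 20.0 gf 20.00454310211353
t7.35 bed xy [ -0.9 -59.3] z 70.5 F along -3.52 x 1.05 z -3.31 w 19.5 gf 19.999933973886073
```

```bash
python3 -m jog '[[[0,2,0,0,0,0,15],[0,4,0,0,0,0,15],[0,6,0,0,0,0,15],[0,8,0,0,0,0,15],[0,10,0,0,0,0,15],[0,12,0,0,0,0,15],[0,14,0,0,0,0,15]]]'>/dev/null;python3 -c "
from h import *
st()"; python3 -m jog '[[[0,1,0,0,0,0,15],[0,2,0,0,0,0,15],[0,3,0,0,0,0,15],[0,4,0,0,0,0,15]]]'>/dev/null;python3 -c "
from h import *
st()"; python3 -m jog '[[[0,1,0,0,0,0,15],[0,2,0,0,0,0,15],[0,3,0,0,0,0,15],[0,4,0,0,0,0,15]]]'>/dev/null;python3 -c "
from h import *
st()"
```

```text
t8.05 bed xy [ -0.9 -45.3] z 70.5 F along -4.31 x 0.52 z -3.57 w 20.0 gf 19.999733499716967
t8.45 bed xy [ -0.9 -41.4] z 70.5 F along -4.5 x 0.24 z -3.86 w 19.9 gf 19.99990445561707
t8.85 bed xy [ -0.8 -37.4] z 70.5 F along -3.39 x -0.03 z -3.55 w 19.6 gf 19.999936495441943
```

```bash
python3 -m jog '[[[0,1,0,0,0,0,15],[0,2,0,0,0,0,15],[0,3,0,0,0,0,15],[0,4,0,0,0,0,15]]]'>/dev/null;python3 -c "
from h import *
st()"; python3 -m jog '[[[0,1,0,0,0,0,15],[0,2,0,0,0,0,15],[0,3,0,0,0,0,15],[0,4,0,0,0,0,15]]]'>/dev/null;python3 -c "
from h import *
st()"
```

```text
t9.25 bed xy [ -0.9 -33.3] z 70.5 F along -3.6 x 0.18 z -3.02 w 19.8 gf 19.99988950090483
t9.65 bed xy [ -0.9 -29.4] z 70.6 F along -4.27 x 0.62 z -3.24 w 19.9 gf 19.999813756439835
```

```bash
python3 -m jog '[[[0,1,0,0,0,0,15]]]'>/dev/null;python3 -c "
from h import *
st()"
```

```text
t9.75 bed xy [ -0.9 -28.3] z 70.5 F along -3.74 x -1.1 z -3.94 w 19.7 gf 20.000024533364922
```

```bash
python3 -m jog '[[[0,1,0,0,0,0,15],[0,2,0,0,0,0,15],[0,3,0,0,0,0,15],[0,4,0,0,0,0,15]]]'>/dev/null;python3 -c "
from h import *
st()"; python3 -m jog '[[[0,1,0,0,0,0,15],[0,2,0,0,0,0,15],[0,3,0,0,0,0,15],[0,4,0,0,0,0,15]]]'>/dev/null;python3 -c "
from h import *
st()"
```

```text
t10.15 bed xy [ -0.9 -24.3] z 70.5 F along -4.25 x -1.77 z -4.79 w 19.8 gf 19.999844182748348
t10.55 bed xy [ -0.9 -20.3] z 70.5 F along -4.1 x -1.1 z -3.96 w 19.9 gf 19.999813477043062
```

```bash
python3 -m jog '[[[0,1,0,0,0,0,15],[0,2,0,0,0,0,15],[0,3,0,0,0,0,15],[0,4,0,0,0,0,15]]]'>/dev/null;python3 -c "
from h import *
st()"; python3 -m jog '[[[0,1,0,0,0,0,15],[0,2,0,0,0,0,15],[0,3,0,0,0,0,15],[0,4,0,0,0,0,15]]]'>/dev/null;python3 -c "
from h import *
st()"
```

```text
t10.95 bed xy [ -0.9 -16.3] z 70.5 F along -4.43 x -1.36 z -3.8 w 20.0 gf 19.999930837657303
t11.35 bed xy [ -0.9 -12.3] z 70.5 F along -3.96 x -1.32 z -3.67 w 19.3 gf 19.99982272507623
```

```bash
python3 -m jog '[[[0,1,0,0,0,0,15],[0,2,0,0,0,0,15],[0,3,0,0,0,0,15],[0,4,0,0,0,0,15]]]'>/dev/null;python3 -c "
from h import *
st()"; python3 -m jog '[[[0,1,0,0,0,0,15],[0,2,0,0,0,0,15],[0,3,0,0,0,0,15],[0,4,0,0,0,0,15]]]'>/dev/null;python3 -c "
from h import *
st()"
```

```text
t11.75 bed xy [-0.9 -8.3] z 70.5 F along -4.55 x -2.89 z -3.45 w 19.9 gf 19.99984627822414
t12.15 bed xy [-0.9 -4.3] z 70.5 F along -3.98 x -1.76 z -4.51 w 19.9 gf 19.999829528387636
```

```bash
python3 -m jog '[[[0,1,0,0,0,0,15],[0,2,0,0,0,0,15],[0,3,0,0,0,0,15],[0,4,0,0,0,0,15]]]'>/dev/null;python3 -c "
from h import *
st()"; python3 -m jog '[[[0,1,0,0,0,0,15],[0,2,0,0,0,0,15],[0,3,0,0,0,0,15],[0,4,0,0,0,0,15]]]'>/dev/null;python3 -c "
from h import *
st()"
```

```text
t12.55 bed xy [-0.9 -0.3] z 70.5 F along -4.96 x -2.06 z -3.79 w 19.8 gf 19.999896541703492
t12.95 bed xy [-0.9  3.7] z 70.5 F along -4.22 x -2.53 z -3.78 w 20.0 gf 19.999887531157583
```

```bash
python3 -m jog '[[[0,1,0,0,0,0,15],[0,2,0,0,0,0,15],[0,3,0,0,0,0,15],[0,4,0,0,0,0,15]]]'>/dev/null;python3 -c "
from h import *
st()"; python3 -m jog '[[[0,1,0,0,0,0,15],[0,2,0,0,0,0,15],[0,3,0,0,0,0,15],[0,4,0,0,0,0,15]]]'>/dev/null;python3 -c "
from h import *
st()"
```

```text
t13.35 bed xy [-0.9  7.7] z 70.5 F along -4.62 x -2.27 z -4.63 w 20.1 gf 19.999909191392362
t13.75 bed xy [-0.9 11.7] z 70.5 F along -2.8 x -1.72 z -3.59 w 19.7 gf 19.99987057875842
```

```bash
python3 -m jog '[[[0,1,0,0,0,0,15],[0,2,0,0,0,0,15],[0,3,0,0,0,0,15],[0,4,0,0,0,0,15]]]'>/dev/null;python3 -c "
from h import *
st()"; python3 -m jog '[[[0,1,0,0,0,0,15],[0,2,0,0,0,0,15],[0,3,0,0,0,0,15],[0,4,0,0,0,0,15]]]'>/dev/null;python3 -c "
from h import *
st()"
```

```text
t14.15 bed xy [-0.9 15.7] z 70.5 F along -3.63 x -3.33 z -3.09 w 19.7 gf 19.99982989160344
t14.55 bed xy [-0.9 19.7] z 70.5 F along -4.62 x -2.97 z -4.53 w 19.9 gf 19.99983869260177
```

```bash
python3 -m jog '[[[0,1,0,0,0,0,15],[0,2,0,0,0,0,15],[0,3,0,0,0,0,15],[0,4,0,0,0,0,15]]]'>/dev/null;python3 -c "
from h import *
st()"; python3 -m jog '[[[0,1,0,0,0,0,15],[0,2,0,0,0,0,15],[0,3,0,0,0,0,15],[0,4,0,0,0,0,15]]]'>/dev/null;python3 -c "
from h import *
st()"
```

```text
t14.95 bed xy [-0.9 23.7] z 70.5 F along -4.8 x -2.62 z -4.57 w 19.8 gf 19.99989029718563
t15.35 bed xy [-0.9 27.7] z 70.5 F along -3.68 x -2.09 z -4.19 w 19.9 gf 19.999988896306604
```

```bash
python3 -m jog '[[[0,1,0,0,0,0,15],[0,2,0,0,0,0,15],[0,3,0,0,0,0,15],[0,4,0,0,0,0,15]]]'>/dev/null;python3 -c "
from h import *
st()"; python3 -m jog '[[[0,1,0,0,0,0,15],[0,2,0,0,0,0,15],[0,3,0,0,0,0,15],[0,4,0,0,0,0,15]]]'>/dev/null;python3 -c "
from h import *
st()"
```

```text
t15.75 bed xy [-0.9 31.7] z 70.5 F along -3.5 x -2.01 z -4.57 w 20.0 gf 19.999982791487128
t16.15 bed xy [-0.9 35.7] z 70.5 F along -4.28 x -2.83 z -4.37 w 20.2 gf 19.999884688295424
```

```bash
python3 -m jog '[[[0,1,0,0,0,0,15],[0,2,0,0,0,0,15],[0,3,0,0,0,0,15],[0,4,0,0,0,0,15]]]'>/dev/null;python3 -c "
from h import *
st()"; python3 -m jog '[[[0,1,0,0,0,0,15],[0,2,0,0,0,0,15],[0,3,0,0,0,0,15],[0,4,0,0,0,0,15]]]'>/dev/null;python3 - <<'E'
from h import *
st()
for n in('top','scene'):
    d=cap(n); P=cloud(d); m=red(d)&(P[...,2]>.042)&(P[...,2]<.052); q=P[m]-B
    print(n,m.sum(),np.percentile(q@by*1000,[3,50,97]),np.percentile(q@bx*1000,[3,97]))
d=cap('scene'); cv2.imwrite('pics/s2.png',cv2.resize(d['image'][140:400,80:400,::-1],None,fx=2,fy=2))
E
```

```text
t16.55 bed xy [-0.9 39. ] z 70.5 F along -6.59 x -1.7 z -4.23 w 19.7 gf 20.001128492876887
t16.95 bed xy [-0.9 41.8] z 70.5 F along -8.2 x -1.68 z -5.55 w 20.0 gf 20.010576102649793Traceback (most recent call last):
  File "<stdin>", line 5, in <module>
    return _quantile_unchecked(
        a, q, axis, out, overwrite_input, method, keepdims, weights)
    return _ureduce(a,
                    func=_quantile_ureduce_func,
    ...<5 lines>...
                    overwrite_input=overwrite_input,
                    method=method)
    r = func(a, **kwargs)
    result = _quantile(arr,
                       quantiles=q,
    ...<2 lines>...
                       out=out,
                       weights=wgt)
    slices_having_nans = np.isnan(arr[-1, ...])
                                  ~~~^^^^^^^^^
IndexError: index -1 is out of bounds for axis 0 with size 0
```

```bash
python3 -m jog '[[[0,1,0,0,0,0,15],[0,2,0,0,0,0,15],[0,3,0,0,0,0,15]]]'>/dev/null;python3 -c "
from h import *
st()"; python3 -m jog '[[[0,0,0,0,0,0,15]]]'>/dev/null;python3 -c "
from h import *
st()"
```

```text
t17.30 bed xy [-0.9 43.9] z 70.5 F along -10.36 x -2.3 z -5.52 w 20.0 gf 20.023543374845758
t17.40 bed xy [-0.9 44. ] z 70.5 F along -8.7 x -1.95 z -4.63 w 19.6 gf 20.021730693988502
```

```bash
python3 -m jog '[[[0,0.7,0,0,0,0,15],[0,0.7,0,0,0,0,15],[0,0.7,0,0,0,0,15],[0,0.7,0,0,0,0,15]]]'>/dev/null;python3 -c "
from h import *
st()"; python3 -m jog '[[[0,0,0,0,0,0,15],[0,0,0,0,0,0,15],[0,0,0,0,0,0,15],[0,0,0,0,0,0,15],[0,0,0,0,0,0,15]]]'>/dev/null;python3 -c "
from h import *
st()"
```

```text
t17.80 bed xy [-0.9 44.4] z 70.5 F along -9.15 x -1.56 z -5.66 w 19.7 gf 20.02596091653686
t18.30 bed xy [-0.9 44.4] z 70.5 F along -9.64 x -2.32 z -5.56 w 19.6 gf 20.025979299098253
```

```bash
python3 -m jog '[[[0,0.7,0,0,0,0,15],[0,1.4,0,0,0,0,15],[0,1.4,0,0,0,0,15]]]'>/dev/null;python3 -c "
from h import *
st()"; for i in 1 2; do python3 -m jog '[[[0,0,0,0,0,0,15],[0,0,0,0,0,0,15],[0,0,0,0,0,0,15]]]'>/dev/null;python3 -c "
from h import *
st()"; done
```

```text
t18.60 bed xy [-0.9 45.3] z 70.5 F along -9.52 x -1.38 z -5.84 w 19.5 gf 20.034262125118403
t18.90 bed xy [-0.9 45.4] z 70.5 F along -10.87 x -1.78 z -6.13 w 19.9 gf 20.03352892686962
t19.20 bed xy [-0.9 45.4] z 70.5 F along -10.28 x -1.36 z -6.0 w 19.9 gf 20.033507691841805
```

```bash
python3 -m jog '[[[0,-2,0,0,0,0,15],[0,-4,0,0,0,0,15],[0,-6,0,0,0,0,15],[0,-8,0,0,0,0,15],[0,-11,0,0,0,0,15],[0,-14,0,0,0,0,15],[0,-17,0,0,0,0,15],[0,-20,0,0,0,0,15],[0,-23,0,0,0,0,15],[0,-25,0,0,0,0,15]]]'>/dev/null; python3 - <<'E'
from h import *
st()
for n in('top','scene'):
    d=cap(n); P=cloud(d); m=red(d)&(P[...,2]>.042)&(P[...,2]<.052); q=(P[m]-B)*1000
    print(n,red(d).sum(),m.sum())
    if m.sum()>20: print(np.percentile(q@by,[3,50,97]),np.percentile(q@bx,[3,97]))
cv2.imwrite('pics/s2.png',cv2.resize(d['image'][140:400,80:400,::-1],None,fx=2,fy=2))
E
```

```text
t20.20 bed xy [-0.8 23.4] z 70.5 F along 1.04 x -3.75 z -2.79 w 19.9 gf 20.000126359518617
top 223 216
[66.70396351 74.51743877 82.36644409] [-22.92098033  17.47841524]
scene 196 176
[64.33315934 72.11811306 79.38725882] [-19.58972214  27.59139332]
```

View pics/s2.png

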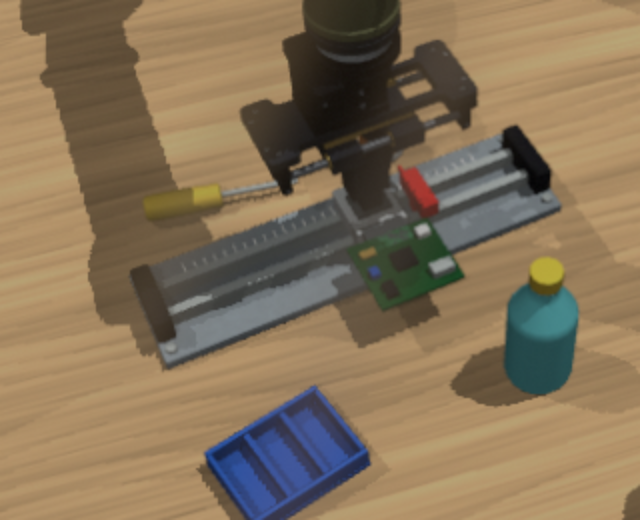

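```bash
python3 -m jog '[[[0,0,0,0,0,0,15],[0,0,0,0,0,0,15],[0,0,0,0,0,0,15]]]'>/dev/null; cat >> h.py <<'E'
def gap():
    st()
    for n in('top','scene'):
        d=cap(n); P=cloud(d); Q=(P-B)*1000; y=Q@by; x=Q@bx; h=cv2.cvtColor(d['image'],cv2.COLOR_RGB2HSV)
        m=red(d)&(P[...,2]>.042)&(P[...,2]<.052)
        c=(abs(x)<29)&(P[...,2]>.047)&(P[...,2]<.055)&~red(d)&(h[...,1]<90)&(y>-180)&(y<150)
        w=(P[...,2]>.1)&(P[...,2]<.11)&(abs(x)<30)&(y>-180)&(y<150)
        for k,mm in(('marker',m),('carr',c),('post',w)):
            if mm.sum()>20: print(n,k,mm.sum(),np.percentile(y[mm],[2,50,98]).round(1),'mid',np.percentile(y[mm],[2,98]).mean().round(1))
E
python3 -c "
from h import *
gap()"
```

```text
t20.60 bed xy [-0.8 23. ] z 70.5 F along -1.16 x -3.14 z -4.29 w 19.9 gf 20.001966347917914
top marker 215 [66.6 74.5 82.5] mid 74.5
scene marker 176 [64.5 72.  79.9] mid 72.2
scene carr 340 [-3.4 11.4 45.4] mid 21.0
scene post 147 [ 0.4 24.  41.8] mid 21.1
```

```bash
python3 -m jog '[[[0,-1,0,0,0,0,15],[0,-2.4,0,0,0,0,15],[0,-2.4,0,0,0,0,15],[0,-2.4,0,0,0,0,15]]]'>/dev/null; python3 -c "
from h import *
gap()"
```

```text
t21.10 bed xy [-0.8 21.8] z 70.5 F along 1.53 x -4.44 z -2.89 w 19.9 gf 19.999944157898426
top marker 215 [66.4 74.4 82.5] mid 74.4
scene marker 184 [63.9 71.7 79.8] mid 71.9
scene carr 345 [-4.4  9.5 44.1] mid 19.9
scene post 145 [-0.8 23.4 40.8] mid 20.0
```

```bash
python3 -m jog '[[[0,-1.5,0,0,0,0,15],[0,-1.5,0,0,0,0,15],[0,-1.5,0,0,0,0,15]]]'>/dev/null; python3 -c "
from h import *
st()"; python3 -m jog '[[[0,-1.5,0,0,0,0,24],[0,-1.5,0,0,0,0,30],[0,-1.5,0,0,0,0,40],[0,-1.5,0,0,0,0,50],[0,-1.5,0,0,0,0,60],[0,-1.5,0,0,0,0,60],[0,-1.5,0,0,0,0,60]]]'>/dev/null; python3 -c "
from h import *
gap()"
```

```text
t21.50 bed xy [-0.8 19.7] z 70.5 F along 0.8 x -4.16 z -2.88 w 19.7 gf 19.999856881331652
t22.20 bed xy [-0.6 18.2] z 70.6 F along 0.27 x -0.26 z 0.14 w 57.5 gf 0.0
top marker 35 [77.7 79.  80.5] mid 79.1
scene marker 174 [64.  72.2 79.8] mid 71.9
scene carr 359 [-6.5 10.1 41.9] mid 17.7
scene post 190 [-23.2  18.6  56.6] mid 16.7
```

```bash
python3 -m jog '[[[0,0,-10,0,0,0,70],[0,0,-25,0,0,0,70],[0,0,-45,0,0,0,70],[0,0,-75,0,0,0,70],[0,0,-110,0,0,0,70],[-60,0,-140,0,0,0,70],[-100,0,-150,0,0,0,70]]]'>/dev/null; python3 -c "
from h import *
goal([.47,.0,.22])"; python3 -m jog '[[[45,0,0,0,0,0,70],[90,0,0,0,0,0,70],[135,0,0,0,0,0,70],[180,0,0,0,0,0,70],[225,0,0,0,0,0,70],[225,0,0,0,0,0,70]]]' >/dev/null; python3 - <<'E'
from h import *
gap()
d=cap('top'); cv2.imwrite('pics/t3.png',d['image'][:,:,::-1])
E
```

```text
shift [188.8  84.9   2.5] turns [array([ 0. ,  0.4, -0.1]), array([  0.6,  -0. , 179.9])]
t23.60 bed xy [-138.2   17.5] z 219.2 F along -0.25 x 1.23 z -0.07 w 69.8 gf 0.0
top marker 238 [66.4 74.4 82.5] mid 74.4
top carr 614 [-4.7 21.5 44. ] mid 19.6
top post 150 [ 9.9 19.6 29.2] mid 19.6
scene marker 168 [64.3 72.2 79.7] mid 72.0
scene carr 376 [-6.8  8.4 42. ] mid 17.6
scene post 126 [ 7.9 17.3 27.1] mid 17.5
```

View pics/t3.png

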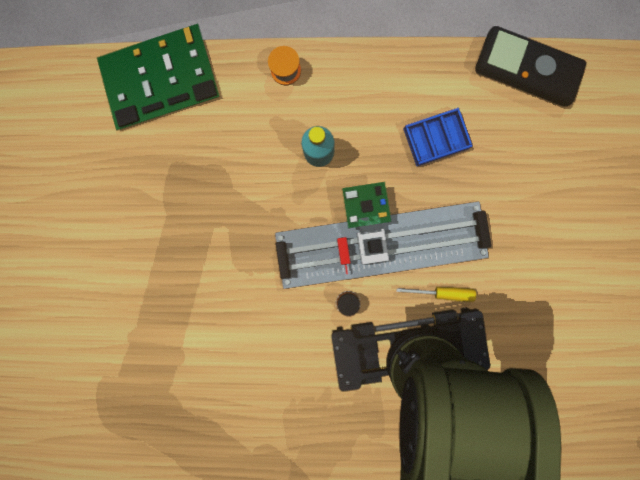

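The top view shows the marker at (344,250) and the carriage at (374,246). The measured gap is 20.5 to 20.8 mm in both cameras, the bystanders haven't moved, and the arm is clear.

```bash
python3 -c "
from bench import ctrl
print(ctrl.close_job())"
```

```text
the job is handed in; nothing more can be done
None
```

The job is handed in at about 24 s: the marker was pressed into the tight spot at about 6–7 N above running drag for over half a second, then the carriage was backed off to a measured gap of about 20.5 mm and released, with the other things left where they were.

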